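# Snap the palm rest onto the sprung hand-rest bar

### The job

Snap the wooden palm rest onto the round sprung bar over the painting, on the longer stretch beside the collar, so that its clip is fully home, the rest is level and its end stands against the collar. The bar gives under the load: push until the clip snaps over it, but do not drive the bar down onto its stops, and do not shift the collar. Leave the bottles, jar and dish alone.

Things in the scene. Friction and masses are not known exactly. Their poses are not given: they have to be found in the camera images.
- rest_mid (a point): Centre of the wooden block of the loose palm rest (about 145 g). The block is 50 mm wide (its x), 90 mm long (its y), 24 mm thick (its z); grip it across the 50 mm. At the start it stands on the table on the two arms of its clip, mouth down, this point 37 mm above the table. Fully home on the bar, this point is 24 mm above the bar's axis. Either end may face the collar.
- clip_mid (a point): Centre of the clip's hollow under that block, 24 mm below rest_mid: it meets the bar's axis when home. Two grey sprung arms, 80 mm long in y, stand either side; their lips, 17 mm apart, end 13 mm below this point. Resting unsnapped on the bar this point is about 19 mm above its axis. Snapping takes about 8 to 13 N, then the force drops at once; snapped on, it slides with 2 to 7 N.
- bar_mid (a point): Middle of the axis of the round aluminium bar, 24 mm in diameter, along its y, 310 mm long between two posts; z up, 85 mm above the table; under it a board 240 x 360 mm, 12 mm thick. The bar is sprung: it stays level and sinks under load (from about 2 N, then 0.4 N per mm), rises again by itself, and meets its stops at 34 mm.
- bar (a joint): how far the bar is pressed down, m: 0 up, 0.034 on its stops
- collar_mid (a point): Centre of the steel collar clamped round the bar: 40 mm in diameter, 12 mm wide along the bar (end faces 6 mm either side), y along the bar as for bar_mid; a thumbscrew stands up 33 mm above the axis. It sits 55 to 90 mm towards +y from the bar's middle, so the longer stretch is on its -y side. A push of more than about 20 N along the bar makes it slip.
- ink: amber bottle, 52 mm across, 110 mm tall, standing; origin under its centre; to be left alone
- medium: white bottle, 60 mm across, 130 mm tall, standing; origin under its centre; to be left alone
- dish: white ceramic dish, 110 mm across, 22 mm high; origin under its centre; to be left alone
- jar: glass jar, 66 mm across, 75 mm tall, standing; origin under its centre; to be left alone

How it is judged (in metres and radians):
At the end, for the whole second after the job is handed in: rest snapped home on the bar (block centre 24 mm above its axis within 3.5 mm, 7 mm sideways), aligned within 0.08 rad, level within 0.22 rad, its end within 4 mm of the collar on the longer stretch; collar within 6 mm of its place; bar up and still (z of rest_mid in the frame of bar_mid between 0.019 and 0.0275 m and x of rest_mid in the frame of bar_mid between -0.007 and 0.007 m and angle between the y axis of rest_mid and the y axis of bar_mid, either way round below 0.08 rad and angle between rest_mid's own z axis and vertical below 0.22 rad and y of rest_mid in the frame of collar_mid between -0.055 and -0.045 m and distance of collar_mid from where it was at the start of the episode below 0.006 m and value of joint bar below 0.004 m and velocity of joint bar below 0.01 m/s); the robot touches nothing.
It fails at once if the bar is driven down onto its stops (beyond 33.5 mm) (value of joint bar above 0.0335 m).
It fails at once if a bottle, the jar or the dish is moved by more than 20 mm (distance of any of ink, medium, dish, jar from where it was at the start of the episode above 0.02 m).
It also fails if it takes over 58 s, if anything falls off the work surface, if the arm or the gripper's body presses on something with over 40 N, if the wrist force passes 120 N, or if a joint passes its speed limit or range.

### The arm

A 6-joint arm with a two-finger parallel gripper is mounted at the origin on the work surface. World frame = base frame: x ahead of the robot, y to its left, z up, the work surface at z = 0. Lengths are in mm, angles in rad, forces in N, time in s.
With the tool pointing down it reaches from about 350 to 875 mm from the base axis. Payload 4.2 kg.
Tool frame: the origin (TCP) lies at the very end of the fingers, on their centre line; the grasp point (between the pads) lies 19 mm behind it; z points along the fingers, y is the line along which they close (so a half turn about z gives the same grasp; the last joint's range is limited). The gripper opens to 85 mm and grips with 20 to 120 N. Pads are 22 mm wide; open, the fingers measure 114 mm over their backs; the gripper's body (76 mm by 85 mm) begins 54 mm behind the grasp point. The pads swing forward as they close: fully open they stand 13 mm farther back than shut.
Start: joints at [-0.891, 0.385, 0.008, 0, -1.194, -0.259], TCP at [255.319, -570.448, 210.412] pointing down, gripper open.
Joint ranges: [-3.14, 3.14], [-1.21, 2.06], [-1.07, 1.41], [-3.16, 2.05], [-2.99, -0.16], [-3.1, 3.1]. Speed limits (rad/s): [2.79, 2.79, 3.14, 3.14, 3.14, 3.14].

### API

Orientations are given as a unit quaternion [x, y, z, w].
In Python, from bench import arm gives the robot as it stands.
- The arm moves only by the tool servo_tool, never from a script. Its argument "rows" is a list that holds one entry, the list of rows, each a list of 7 numbers: the finger opening in mm, from 0 to 85.4, then the shift along the tool's x, y, z in mm, then the turn, a rotation vector about the tool's x, y, z in rad. A call has 1 to 10 rows; each row is the pose to reach, as a shift and turn from the pose commanded when the call began, along the tool's axes at that moment; what a row does not reach only later rows make up. A row lasts 1/8 s, in which the tool goes at most 62.5 mm and 10.7 degrees, less where a joint would pass 70% of its speed; a pose out of reach is approached as far as the arm can. A call with a gripper value outside its range is refused whole. The fingers move at their own pace and stop on an object; the grip force is fixed at half the most. Time passes only in rows, so rows that repeat a pose let the fingers close. It gives the time, the measured TCP pose, the force, the opening and the grip force at its end, in the units of the state.
- arm.read_state(): the state, without advancing time (a new reading comes with each control period).
- arm.get_image(name): name is "scene" or "top" or "wrist"; returns the picture (420x560x3 uint8, red, green, blue); there is no depth.
- arm.camera_params(name): a dict with "intrinsics" (3x3 intrinsics, pixels), "R" (3x3) and "t" (3): a world point X has camera coordinates R X + t. Camera axes: x right, y down, z forward; pixel columns grow to the right and rows downward; lengths in mm; the calibration is good to about 2 mm. The wrist camera is an equidistant fisheye: a pixel r from the principal point sees the ray r / f radians off the axis. A picture is of the moment at which its call begins: read the wrist's pose just before it. camera_params takes no time and is no camera call; for the wrist camera it gives the pose at the moment of the call.
- arm.job_done(): hands the job in; it is judged then, once.
The state is a dict: "clock": time; "joints": joint angles; "joint_vel": joint speeds; "joint_efforts": joint torques, N m; "position": TCP position; "ee_rot": TCP orientation; "contact_force": force on the tool from outside, world axes, zero at the start; "wrist_torque": the same for the moment, N m; "gripper_width": finger opening in mm; "grasp_force": force on a finger pad.
Only numpy, scipy, OpenCV 4.12 (cv2) and the standard library are available. Lean on these libraries where they do the work, as an engineer would, in place of code of your own. Each camera call takes 0.05 s, during which the arm holds its last target. There are 200 camera calls.

## Working session

There is one attempt and no reset: what is moved stays moved. The work goes in short steps, Python scripts to look and compute and a tool call to move; the robot and the scene stay as the last step left them, time stands still between calls to the robot, and variables do not carry over. Pictures are saved under pics/ and viewed, at most 10 in all, crops included, and the job is handed in when it is done.

Besides the shell and the picture viewer there is one more tool, called as name(argument=value, ...), one argument or row to a line, values as JSON. servo_tool: Moves the arm, as the interface text tells. Its arguments: {"type":"object","properties":{"rows":{"type":"array"}},"required":["rows"]}

```bash
mkdir -p pics
python3 - <<'E'
from bench import arm
import cv2
for n in ("scene","top"):
    cv2.imwrite(f"pics/{n}0.png",arm.get_image(n)[:,:,::-1])
    p=arm.camera_params(n); print(n,p)
print(arm.read_state())
E
```

```text
scene {'intrinsics': array([[524.2068505 ,   0.        , 283.43443735],
       [  0.        , 524.2068505 , 209.72622826],
       [  0.        ,   0.        ,   1.        ]]), 'R': array([[-0.55191373,  0.83371083,  0.01781827],
       [ 0.55848203,  0.38541206, -0.73454433],
       [-0.61926494, -0.39545391, -0.67832672]]), 't': array([ 336.7182721 , -248.06259306, 2086.9148343 ])}
top {'intrinsics': array([[536.64416799,   0.        , 271.12808659],
       [  0.        , 536.64416799, 208.64579908],
       [  0.        ,   0.        ,   1.        ]]), 'R': array([[ 2.94450142e-02, -9.99566065e-01,  8.19872843e-04],
       [-9.98122733e-01, -2.94465448e-02, -5.37020506e-02],
       [ 5.37028898e-02,  7.62923917e-04, -9.98556667e-01]]), 't': array([ -23.30533472,  587.73998732, 1607.73600515])}
{'clock': 0.1, 'joints': array([-8.91390141e-01,  3.85486996e-01,  6.74285847e-03, -4.37519705e-04,
       -1.19404603e+00, -2.58610762e-01]), 'joint_vel': array([-0.00124245, -0.00111988,  0.00192766,  0.00273202, -0.00135773,
        0.00035948]), 'joint_efforts': array([-4.96309895e-04, -3.93319094e+01,  1.88929027e+01,  4.19796333e+00,
       -2.59485561e-03,  7.09720837e-06]), 'position': array([ 255.07979767, -569.93617212,  209.41855742]), 'ee_rot': array([-2.08769844e-01,  9.77964272e-01,  9.81180030e-04, -2.69230961e-04]), 'contact_force': array([-0.26900041, -0.98768231,  0.62991312]), 'wrist_torque': array([ 0.03645047, -0.01714699,  0.03868919]), 'grasp_force': 0.0, 'gripper_width': 85.33570622413039}
```

View pics/top0.png

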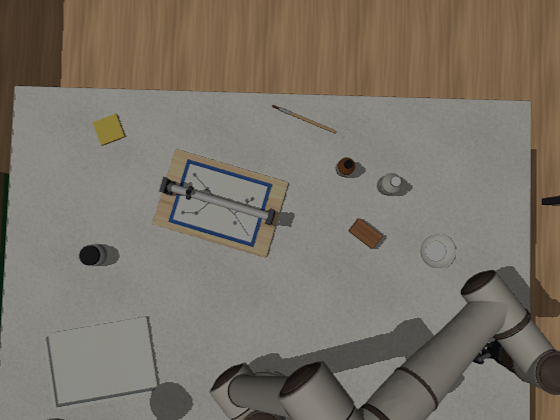

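View pics/scene0.png

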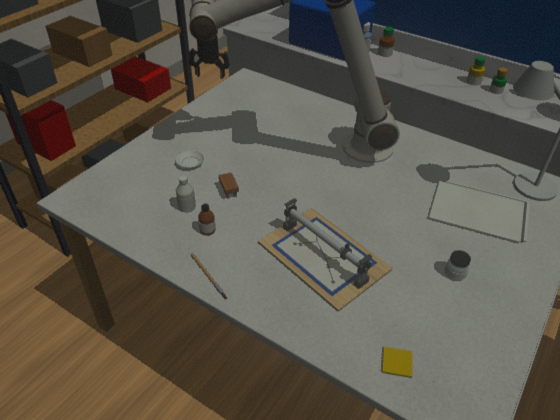

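The top view shows the rest at about (366,233), the bar from (168,187) to (272,216), the collar near (189,190), bottles at (346,167) and (390,184), and the dish at (438,250). I'll enlarge the bar and the rest.

```bash
cat > h.py <<'E'
import numpy as np, cv2
from bench import arm
def onplane(n,uv,z):
    p=arm.camera_params(n); K,R,t=p["intrinsics"],p["R"],p["t"]
    d=R.T@np.linalg.inv(K)@np.array([uv[0],uv[1],1.]); c=-R.T@t
    return c+d*(z-c[2])/d[2]
def wray(uv,p):
    K=p["intrinsics"]; a=np.array([(uv[0]-K[0,2])/K[0,0],(uv[1]-K[1,2])/K[1,1]]); r=np.hypot(*a)
    d=np.array([*(a/max(r,1e-9)*np.sin(r)),np.cos(r)]); return p["R"].T@d, -p["R"].T@p["t"]
def wplane(uv,z,p):
    d,c=wray(uv,p); return c+d*(z-c[2])/d[2]
E
python3 - <<'E'
import cv2,numpy as np
im=cv2.imread("pics/top0.png")
a=cv2.resize(im[165:240,150:290],None,fx=5,fy=5,interpolation=cv2.INTER_CUBIC)
b=cv2.resize(im[210:255,340:390],None,fx=5,fy=5,interpolation=cv2.INTER_CUBIC)
c=np.zeros((600,700,3),np.uint8); c[:375]=a; c[375:,:250]=b
cv2.imwrite("pics/crop0.png",c)
E
```

```text
(no output)
```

View pics/crop0.png

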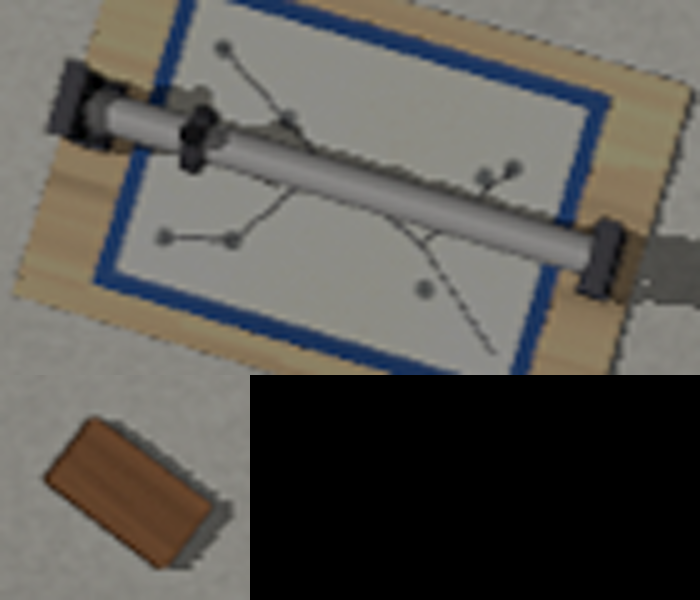

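The enlarged crop shows the rest's top corners at (95,418), (212,505), (163,568) and (45,480). The bar axis runs from (115,113) to (585,248), with the collar at (198,138).

Run:
```python
from h import *
f=lambda u,v,o:(u/5+o[0]-.4,v/5+o[1]-.4)
cs=[onplane("top",f(u,v-375,(340,210)),49) for u,v in [(95,418),(212,505),(163,568),(45,480)]]
cs=np.array(cs);print(cs.round(1),cs.mean(0)); 
for i in range(4): 
    d=cs[(i+1)%4]-cs[i]; print(np.linalg.norm(d).round(1),np.arctan2(d[1],d[0]))
B=[onplane("top",f(u,v,(150,165)),85) for u,v in [(115,113),(585,248),(198,138)]]
print(np.array(B).round(1)); d=B[0]-B[1]; print("bar dir",np.arctan2(d[1],d[0]))
E=[onplane("top",f(u,v,(150,165)),85) for u,v in [(85,105),(600,255)]]
m=(E[0]+E[1])/2;print("mid",m,np.linalg.norm(E[0]-E[1]),np.dot(B[2]-m,d)/np.linalg.norm(d))
R=arm.camera_params("wrist"); s=arm.read_state()
from scipy.spatial.transform import Rotation as Ro
print(R,'\n',Ro.from_quat(s['ee_rot']).as_matrix().round(3))
```

```text
[[ 565.7 -265.7   49. ]
 [ 516.3 -335.9   49. ]
 [ 478.3 -307.7   49. ]
 [ 528.2 -236.9   49. ]] [ 522.11262998 -286.56924518   49.        ]
85.9 -2.184014707622878
47.3 2.502440419772851
86.6 0.9571083294288005
47.3 -0.6543123882663794
[[638.3 281.6  85. ]
 [568.    6.6  85. ]
 [625.2 232.9  85. ]]
bar dir 1.3203715632020057
mid [603.31646479 148.49911234  85.        ] 311.4037041593992 87.20721577269912
{'intrinsics': array([[325.1922621 ,   0.        , 279.67132285],
       [  0.        , 325.1922621 , 204.24387426],
       [  0.        ,   0.        ,   1.        ]]), 'R': array([[-0.40813298,  0.91292157,  0.0012961 ],
       [ 0.8822738 ,  0.39406593,  0.25749754],
       [ 0.23456431,  0.10623675, -0.96627809]]), 't': array([624.3653678 , -32.64537987, 376.88939053])} 
 [[-0.913 -0.408 -0.001]
 [-0.408  0.913  0.002]
 [ 0.     0.002 -1.   ]]
```

```bash
cat >> h.py <<'E'
from scipy.spatial.transform import Rotation as Ro
def go(x,y,z,yaw):
    "shift and turn in tool axes to TCP x,y,z, pointing down, tool y at yaw"
    s=arm.read_state(); R=Ro.from_quat(s["ee_rot"]); c,k=np.cos(yaw),np.sin(yaw)
    T=Ro.from_matrix(np.array([[-k,c,0],[c,k,0],[0,0,-1]]))
    yv=T.as_matrix()[:,0]
    T=Ro.from_matrix(np.column_stack([np.cross([c,k,0],[0,0,-1]),[c,k,0],[0,0,-1]]))
    print(s["position"].round(1),"go",R.inv().apply(np.array([x,y,z])-s["position"]).round(1),(R.inv()*T).as_rotvec().round(3),"F",s["contact_force"].round(1),"w",round(s["gripper_width"],1),"t",s["clock"], "j",s["joints"].round(2))
E
sed -i '/T=Ro.from_matrix(np.array/d;/yv=T/d' h.py
python3 - <<'E'
from h import *
go(522,-287,160,2.528)
p=arm.camera_params("wrist"); s=arm.read_state(); R=Ro.from_quat(s["ee_rot"])
print("cam in tool",R.inv().apply(-p["R"].T@p["t"]-s["position"]))
E
```

```text
[ 255.1 -569.9  209.4] go [-359.2  149.2   49.7] [ 0.002  0.    -0.537] F [-0.3 -1.   0.6] w 85.3 t 0.1 j [-0.89  0.39  0.01 -0.   -1.19 -0.26]
cam in tool [ 6.57808115e+01 -8.90569406e-02 -1.62351092e+02]
```

servo_tool(
  rows=[
    [[85,-57,24,0,0,0,-0.09],[85,-114,47,0,0,0,-0.18],[85,-171,71,0,0,0,-0.27],[85,-228,95,0,0,0,-0.36],[85,-285,118,10,0,0,-0.45],[85,-342,142,30,0,0,-0.537],[85,-359,149,50,0.002,0,-0.537],[85,-359,149,50,0.002,0,-0.537],[85,-359,149,50,0.002,0,-0.537]],
  ],
)

```text
clock: 1.23
position: [522.0, -288.3, 160.7]
ee_rot: [-0.461, 0.888, -0.001, 0.0]
contact_force: [-0.9, -0.2, -0.2]
gripper_width: 84.8
grasp_force: 0.0
```

Run:
```python
from h import *
import pickle
p=arm.camera_params("wrist"); pickle.dump(p,open("w1.pkl","wb"))
cv2.imwrite("pics/w1.png",arm.get_image("wrist")[:,:,::-1]); go(522,-287,160,2.528)
```

```text
[ 522.  -288.6  161.1] go [-1.3  0.9  1.1] [-0.003 -0.    -0.   ] F [-0.9 -0.7 -0. ] w 84.9 t 1.275 j [-0.23  0.37 -0.14  0.   -1.06 -0.38]
```

View pics/w1.png

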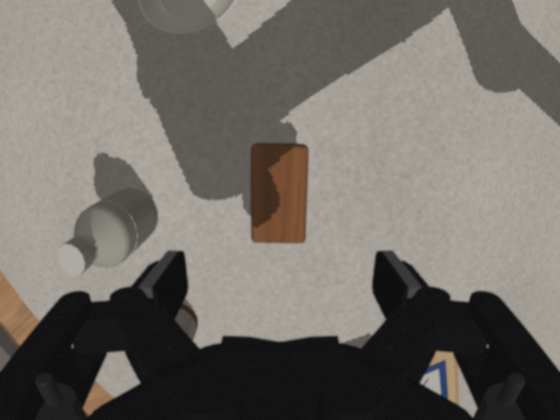

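The wrist view shows the rest's top corners at (252,144), (308,145), (305,243) and (252,242). The medium bottle is on the left near (100,235), and the ink bottle is just visible by the left finger at (188,318).

Run:
```python
from h import *
import pickle
p=pickle.load(open("w1.pkl","rb"))
c=np.array([wplane(u,49,p) for u in [(252,144),(308,145),(305,243),(252,242)]]);print(c.round(1),c.mean(0).round(1))
for i in range(4):
    d=c[(i+1)%4]-c[i]; print(np.linalg.norm(d).round(1),np.arctan2(d[1],d[0]).round(3))
from h import onplane
print("medium",onplane("top",(392,183),100),"ink",onplane("top",(347,166),100))
g=c.mean(0); go(g[0],g[1],60,2.528)
```

```text
[[ 515.  -338.8   49. ]
 [ 476.9 -311.    49. ]
 [ 528.3 -239.5   49. ]
 [ 567.  -267.9   49. ]] [ 521.8 -289.3   49. ]
47.2 2.511
88.0 0.947
48.1 -0.632
87.9 -2.204
medium [ 667.73092237 -351.36072536  100.        ] ink [ 713.07045601 -220.90047193  100.        ]
[ 522.  -288.6  161.1] go [  0.6   0.  101.1] [-0.003 -0.    -0.   ] F [-0.9 -0.7 -0. ] w 84.9 t 1.275 j [-0.23  0.37 -0.14  0.   -1.06 -0.38]
```

servo_tool(
  rows=[
    [[85,1,0,50,-0.002,0,0.011],[85,1,0,95,-0.002,0,0.011],[85,1,0,125,-0.002,0,0.011],[85,1,0,142,-0.002,0,0.011],[85,1,0,142,-0.002,0,0.011],[30,1,0,142,-0.002,0,0.011],[30,1,0,142,-0.002,0,0.011],[30,1,0,142,-0.002,0,0.011],[30,1,0,142,-0.002,0,0.011],[30,1,0,142,-0.002,0,0.011]],
  ],
)

```text
clock: 2.52
position: [523.0, -289.3, 20.4]
ee_rot: [-0.456, 0.89, -0.001, 0.001]
contact_force: [-1.1, 0.6, 6.6]
gripper_width: 47.9
grasp_force: 61.7
```

servo_tool(
  rows=[
    [[30,0,0,-20,0,0,0],[30,0,0,-60,0,0,0],[30,-40,19,-110,0,0,-0.04],[30,-93,43,-150,0,0,-0.09],[30,-148,69,-175,0,0,-0.14],[30,-203,95,-175,0,0,-0.19],[30,-258,121,-175,0,0,-0.24],[30,-313,147,-175,0,0,-0.29],[30,-368,172,-175,0,0,-0.34],[30,-423,198,-175,0,0,-0.374]],
  ],
)

```text
clock: 3.78
position: [606.9, 167.0, 193.3]
ee_rot: [-0.614, 0.789, 0.0, -0.0]
contact_force: [0.8, -0.8, -1.1]
gripper_width: 47.6
grasp_force: 62.4
```

servo_tool(
  rows=[
    [[30,0,0,0,0,0,0],[30,0,0,0,0,0,0],[30,0,0,0,0,0,0]],
  ],
)

```text
clock: 4.15
position: [607.0, 163.6, 193.3]
ee_rot: [-0.613, 0.79, 0.0, -0.0]
contact_force: [0.6, -0.2, -2.0]
gripper_width: 47.4
grasp_force: 62.4
```

Run:
```python
from h import *
import pickle
p=arm.camera_params("wrist"); pickle.dump((p,arm.read_state()),open("w2.pkl","wb"))
cv2.imwrite("pics/w2.png",arm.get_image("wrist")[:,:,::-1]); go(609,170,195,2.891)
```

```text
[607.1 163.5 193.4] go [-6.7 -0.3 -1.6] [ 0.    -0.    -0.001] F [-0.  -0.1 -1.8] w 47.6 t 4.2 j [ 0.52  0.4  -0.01  0.   -1.16 -0.77]
```

View pics/w2.png

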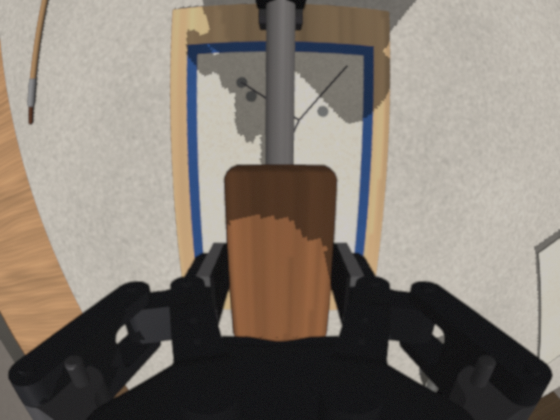

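The wrist view shows the block held square, with its front edge at v≈166 and u from 226 to 336. The bar enters from the top, spanning u≈266–295 at v=50 and 264–296 at v=158. The collar is hidden behind the gripper.

Run:
```python
from h import *
import pickle
p,s=pickle.load(open("w2.pkl","rb")); R=Ro.from_quat(s["ee_rot"])
im=cv2.imread("pics/w2.png"); g=im[:,:,:].mean(2)
for v in (60,90,120,150): print(v,g[v,255:305].astype(int))
P=lambda u,z:R.inv().apply(wplane(u,z,p)-s["position"])
for v,l,r in [(50,266,295),(158,264,296)]:
    a,b=P((l,v),85),P((r,v),85); print("bar in tool",a.round(1),b.round(1),((a+b)/2).round(1))
z=s["position"][2]+31
for u in [(226,172),(281,166),(336,172)]: print("block",P(u,z).round(1))
```

```text
60 [114 112 114 114 114 114 115 112 111 105  92  78  71  72  79  83  86  89
  91  94  94  96  99 101 104 107 109 109 109 107 105 105 103 102 101  97
  94  91  89  95 106 114 114 113 113 113 114 116 116 114]
90 [ 77  93 104 107 110 110 111 111 110 107  94  77  73  75  80  84  88  92
  92  94  95  97 100 102 104 106 107 107 106 104 103 103 103 101  99  97
  93  92 105 139 173 190 196 195 195 195 195 194 195 194]
120 [113 113 111 111 112 112 113 113 111 103  86  73  72  76  80  85  88  91
  92  95  96  97  99 101 103 104 104 105 104 102 102 102 103 102  98  95
  93  95 111 144 164 156 124 101 123 157 181 193 195 195]
150 [188 190 192 192 190 178 151 123 111 103  87  75  72  77  82  85  88  92
  93  95  96  98 100 100 102 103 104 103 102 102 102 103 102 100  98  94
  93  95 128 173 191 194 194 193 193 194 194 194 195 194]
bar in tool [124.6 -10.8 108.4] [124.6  13.  108.4] [124.6   1.1 108.4]
bar in tool [ 33.6 -12.7 108.3] [ 33.6  14.1 108.4] [ 33.6   0.7 108.3]
block [ 44.4 -21.6 -31. ]
block [ 46.7   1.  -31. ]
block [ 44.4  23.7 -31. ]
```

servo_tool(
  rows=[
    [[30,-14,0,0,0,0,0],[30,-14,0,25,0,0,0],[30,-14,0,50,0,0,0],[30,-14,0,68,0,0,0],[30,-14,0,73,0,0,0],[30,-14,0,73,0,0,0],[30,-14,0,73,0,0,0]],
  ],
)

```text
clock: 5.08
position: [611.5, 178.8, 121.4]
ee_rot: [-0.613, 0.79, -0.0, 0.001]
contact_force: [-0.2, -1.4, -1.3]
gripper_width: 47.7
grasp_force: 62.4
```

Run:
```python
from h import *
go(609,170,111,2.891)
a=arm.get_image("wrist")[:,:,::-1]
b=arm.get_image("scene")[180:310,240:400,::-1]
c=np.zeros((600,560,3),np.uint8); c[:200]=a[0:200]; c[200:590,:480]=cv2.resize(b,None,fx=3,fy=3,interpolation=cv2.INTER_CUBIC)
cv2.imwrite("pics/w3.png",c)
```

```text
[611.5 178.8 121.4] go [ 9.1  0.2 10.4] [-0.001  0.001  0.001] F [-0.2 -1.4 -1.3] w 47.7 t 5.075 j [ 0.54  0.47 -0.08  0.   -1.01 -0.79]
```

View pics/w3.png

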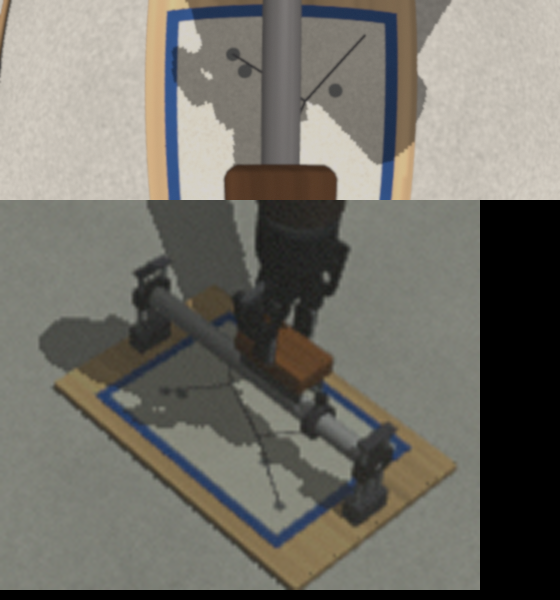

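The bar (u 262–300) and the block (225–337) share the same centre line, and the scene crop shows a small gap before the collar. Starting the push.

servo_tool(
  rows=[
    [[30,0,0,5,0,0,0],[30,0,0,10,0,0,0],[30,0,0,14,0,0,0],[30,0,0,17,0,0,0],[30,0,0,17,0,0,0]],
  ],
)

```text
clock: 5.8
position: [611.5, 178.6, 103.8]
ee_rot: [-0.613, 0.79, -0.0, 0.001]
contact_force: [1.3, -1.0, 4.0]
gripper_width: 47.9
grasp_force: 63.0
```

servo_tool(
  rows=[
    [[30,0,0,2,0,0,0],[30,0,0,4,0,0,0],[30,0,0,5,0,0,0],[30,0,0,5,0,0,0]],
  ],
)

```text
clock: 6.3
position: [611.4, 178.6, 98.8]
ee_rot: [-0.614, 0.79, -0.0, 0.001]
contact_force: [0.6, -0.7, 5.3]
gripper_width: 47.7
grasp_force: 63.2
```

servo_tool(
  rows=[
    [[30,0,0,2,0,0,0],[30,0,0,4,0,0,0],[30,0,0,4,0,0,0]],
  ],
)

```text
clock: 6.68
position: [611.4, 178.6, 95.0]
ee_rot: [-0.614, 0.79, -0.0, 0.001]
contact_force: [1.5, -0.1, 6.9]
gripper_width: 47.6
grasp_force: 63.3
```

servo_tool(
  rows=[
    [[30,0,0,2,0,0,0],[30,0,0,3,0,0,0],[30,0,0,3,0,0,0]],
  ],
)

```text
clock: 7.05
position: [611.5, 178.6, 92.3]
ee_rot: [-0.614, 0.79, -0.0, 0.001]
contact_force: [0.8, -0.2, 6.8]
gripper_width: 47.5
grasp_force: 63.4
```

servo_tool(
  rows=[
    [[30,0,0,2,0,0,0],[30,0,0,3,0,0,0],[30,0,0,3,0,0,0]],
  ],
)

```text
clock: 7.42
position: [611.5, 178.7, 89.4]
ee_rot: [-0.613, 0.79, -0.0, 0.001]
contact_force: [0.8, -0.9, 6.8]
gripper_width: 47.7
grasp_force: 63.4
```

servo_tool(
  rows=[
    [[30,0,0,1,0,0,0],[30,0,0,2,0,0,0],[30,0,0,2,0,0,0]],
  ],
)

```text
clock: 7.8
position: [610.9, 178.6, 86.0]
ee_rot: [-0.613, 0.79, -0.0, -0.0]
contact_force: [1.4, 0.7, 2.8]
gripper_width: 47.6
grasp_force: 67.3
```

Run:
```python
from h import *
go(609,170,111,2.891); print(arm.read_state()["wrist_torque"])
a=arm.get_image("wrist")[100:400,130:430,::-1]
b=arm.get_image("scene")[200:310,280:400,::-1]
c=np.zeros((450,790,3),np.uint8); c[:300,:300]=a; c[:440,305:785]=cv2.resize(b,None,fx=4,fy=4,interpolation=cv2.INTER_CUBIC)
cv2.imwrite("pics/w4.png",c)
```

```text
[610.9 178.6  86. ] go [  8.8  -0.3 -25. ] [ 0.    -0.     0.001] F [1.4 0.7 2.8] w 47.6 t 7.8 j [ 0.54  0.51 -0.12  0.   -0.94 -0.79]
[ 0.20427264 -0.51493446 -0.11045261]
```

View pics/w4.png

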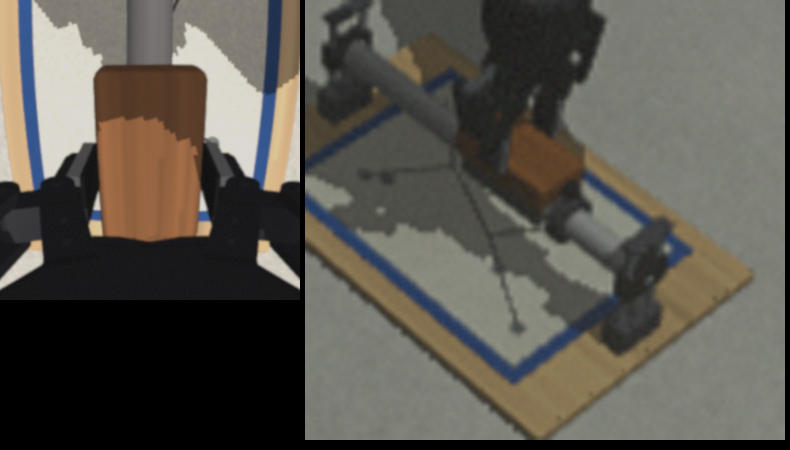

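The clip has snapped home: the force dropped to about 4 N, and the block sits low on the bar with a small gap to the collar. Next I take the load off the bar and slide towards the collar.

servo_tool(
  rows=[
    [[30,0,0,-3,0,0,0],[30,0,0,-5,0,0,0],[30,-1,0,-5,0,0,0],[30,-2,0,-5,0,0,0],[30,-2,0,-5,0,0,0]],
  ],
)

```text
clock: 8.52
position: [610.4, 179.2, 90.6]
ee_rot: [-0.613, 0.79, -0.0, -0.002]
contact_force: [2.3, -4.3, 1.4]
gripper_width: 47.7
grasp_force: 67.1
```

servo_tool(
  rows=[
    [[30,-0.5,0,0,0,0,0],[30,-1,0,0,0,0,0],[30,-1,0,0,0,0,0]],
  ],
)

```text
clock: 8.9
position: [611.0, 181.1, 91.0]
ee_rot: [-0.613, 0.79, 0.0, -0.001]
contact_force: [-0.7, -3.7, 1.4]
gripper_width: 47.6
grasp_force: 67.1
```

servo_tool(
  rows=[
    [[30,-0.5,0,0,0,0,0],[30,-1,0,0,0,0,0],[30,-1,0,0,0,0,0]],
  ],
)

```text
clock: 9.28
position: [611.2, 181.7, 91.0]
ee_rot: [-0.613, 0.79, -0.0, -0.001]
contact_force: [0.3, -4.3, 2.0]
gripper_width: 47.5
grasp_force: 67.1
```

servo_tool(
  rows=[
    [[30,-0.5,0,0,0,0,0],[30,-0.8,0,0,0,0,0],[30,-0.8,0,0,0,0,0]],
  ],
)

```text
clock: 9.65
position: [611.2, 181.8, 90.9]
ee_rot: [-0.613, 0.79, -0.0, -0.002]
contact_force: [0.6, -6.3, 1.1]
gripper_width: 47.7
grasp_force: 67.1
```

servo_tool(
  rows=[
    [[30,-0.5,0,0,0,0,0],[30,-0.8,0,0,0,0,0],[30,-0.8,0,0,0,0,0]],
  ],
)

```text
clock: 10.02
position: [611.1, 181.8, 90.8]
ee_rot: [-0.613, 0.79, -0.0, -0.002]
contact_force: [0.1, -8.1, 1.8]
gripper_width: 47.8
grasp_force: 67.1
```

servo_tool(
  rows=[
    [[30,-0.5,0,0,0,0,0],[30,-0.8,0,0,0,0,0],[30,-0.8,0,0,0,0,0]],
  ],
)

```text
clock: 10.4
position: [611.1, 181.8, 90.7]
ee_rot: [-0.613, 0.79, -0.001, -0.003]
contact_force: [1.4, -9.9, 2.3]
gripper_width: 47.8
grasp_force: 67.1
```

The position has stayed at y=181.8 while the force climbed to 9.9 N, above the sliding range, so the end is against the collar. I'll relax the push, release and retreat.

servo_tool(
  rows=[
    [[30,2,0,0,0,0,0],[30,3.5,0,0,0,0,0],[30,3.5,0,0,0,0,0]],
  ],
)

```text
clock: 10.78
position: [611.2, 181.7, 91.2]
ee_rot: [-0.613, 0.79, 0.0, -0.0]
contact_force: [-0.3, -1.8, 1.9]
gripper_width: 47.8
grasp_force: 67.1
```

servo_tool(
  rows=[
    [[60,0,0,0,0,0,0],[80,0,0,0,0,0,0],[85,0,0,0,0,0,0],[85,0,0,0,0,0,0],[85,0,0,-20,0,0,0],[85,0,0,-60,0,0,0],[85,0,0,-110,0,0,0],[85,60,0,-140,0,0,0],[85,120,0,-160,0,0,0],[85,170,0,-160,0,0,0]],
  ],
)

```text
clock: 12.02
position: [569.7, 15.2, 253.6]
ee_rot: [-0.614, 0.79, -0.001, 0.002]
contact_force: [0.6, -0.1, -0.5]
gripper_width: 85.0
grasp_force: 0.0
```

Run:
```python
from h import *
go(609,170,111,2.891)
a=arm.get_image("top")[165:240,150:290,::-1]
b=arm.get_image("scene")[200:290,300:400,::-1]
c=np.zeros((600,800,3),np.uint8); c[:300,:560]=cv2.resize(a,None,fx=4,fy=4,interpolation=cv2.INTER_CUBIC)
c[300:,:333]=cv2.resize(b,(333,300),interpolation=cv2.INTER_CUBIC)
w=arm.get_image("wrist")[:,:,::-1]; c[300:,390:790]=cv2.resize(w,(400,300))
cv2.imwrite("pics/w5.png",c)
```

```text
[569.7  15.2 253.6] go [-159.4    0.7  142.9] [-0.004  0.002  0.001] F [ 0.6 -0.1 -0.5] w 85.0 t 12.025 j [ 0.31  0.26 -0.06  0.   -1.24 -0.56]
```

View pics/w5.png

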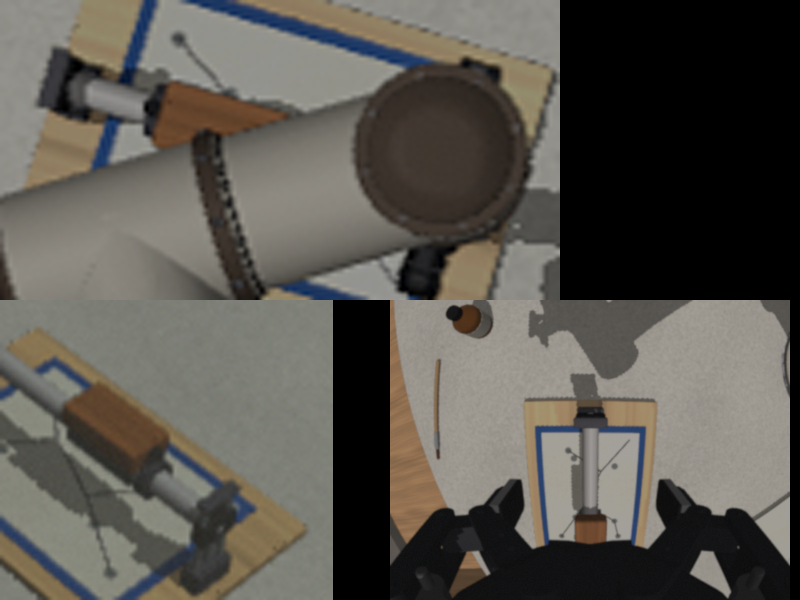

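The rest sits level on the bar with its end touching the collar at crop (155,110). The collar's left edge is where it was at the start, and the gripper is clear.

```bash
python3 -c "
from bench import arm
print(arm.job_done())"
```

```text
the job is handed in; nothing more can be done
None
```

The job is handed in: the palm rest is snapped home on the longer stretch and looks level in the last pictures, its end against the unmoved collar, the bar up and the gripper clear; no score came back.

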